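# Clamp a whetstone in its T-slot holder

## Robot

A 6-joint arm with a two-finger parallel gripper is mounted at the origin on a cart in front of the work surface, level with it; the furniture and walls round the work are solid. World frame = base frame: x ahead of the robot, y to its left, z up, the work surface at z = 0. Lengths are in m, angles in rad, forces in N, time in s.
With the tool pointing down it reaches from about 0.3 to 1 m from the base axis. Payload 5.1 kg.
Tool frame: the origin (TCP) lies at the very end of the fingers, on their centre line; the grasp point (between the pads) lies 19 mm behind it (grasp_offset is the distance from the TCP to the grasp point, in m); z points along the fingers, y is the line along which they close (so a half turn about z gives the same grasp; the last joint's range is limited). The gripper opens to 95 mm and grips with 3 to 60 N. Pads are 20 mm wide; open, the fingers measure 119 mm over their backs; the gripper's body (75 mm by 180 mm) begins 59 mm behind the grasp point.
Start: joints at [-1.213, 0.124, 1.65, -0, 1.367, -0.083], TCP at [0.277, -0.588, 0.215] pointing down, gripper open.
Joint ranges: [-2.61, 2.61], [-1.02, 2.33], [0.03, 2.71], [-1.35, 4.49], [0.32, 2.68], [-2.91, 2.91]. Speed limits (rad/s): [2.57, 2.57, 3.14, 3.14, 3.14, 3.14].

## Interface

Orientations are given as a unit quaternion [w, x, y, z].
In Python, from plant import * gives the robot as it stands.
- The arm moves only by the tool play_rows, never from a script. Its argument "plan" is a list of rows, each a list of 3 entries, a list of its own where there are three numbers: the shift along the tool's x, y, z in units of 0.1 m (1.0 is 0.1 m), then the turn, a rotation vector about the tool's x, y, z in units of 2 rad (1.0 is 2 rad), then the opening, from 0 (shut) to 1 (fully open). A call has 1 to 10 rows; each row is the pose to reach, as a shift and turn from the pose commanded when the call began, along the tool's axes at that moment; what a row does not reach only later rows make up. A row lasts 1/8 s, in which the tool goes at most 62.5 mm and 10.7 degrees, less where a joint would pass 70% of its speed; a pose out of reach is approached as far as the arm can. A call with a number of a shift or a turn outside -1 to 1 is refused whole. A call with a gripper value outside its range is refused whole. The fingers move at their own pace and stop on an object; the grip force is fixed at half the most. Time passes only in rows, so rows that repeat a pose let the fingers close. It gives the time, the measured TCP pose, the force, the opening and the grip force at its end, in the units of the state.
- get_obs(): the state, without advancing time (a new reading comes with each control period).
- read_camera(name): name is "side" or "top" or "wrist"; returns the picture (420x560x3 uint8, red, green, blue); there is no depth.
- camera_info(name): a dict with "mtx" (3x3 intrinsics, pixels), "distortion" ([k1, k2, p1, p2, k3] as OpenCV has them; the pictures are not rectified), "rvec" (rotation vector, rad) and "tvec" (3), from world to camera coordinates, as OpenCV has them. Camera axes: x right, y down, z forward; pixel columns grow to the right and rows downward; lengths in m; the calibration is good to about 2 mm. A picture is of the moment at which its call begins: read the wrist's pose just before it. camera_info takes no time and is no camera call; for the wrist camera it gives the pose at the moment of the call.
- hand_in(): hands the job in; it is judged then, once.
The state is a dict: "clock": time; "joints": joint angles; "dq": joint speeds; "joint_torque": joint torques, N m; "tcp_pos": TCP position; "eef_rot": TCP orientation; "wrist_force": force on the tool from outside, world axes, zero at the start; "wrist_torque": the same for the moment, N m; "grip_width": finger opening in m; "finger_force": force on a finger pad.
Only numpy, scipy, OpenCV 4.12 (cv2) and the standard library are available. Lean on these libraries where they do the work, as an engineer would, in place of code of your own. Each camera call takes 0.05 s, during which the arm holds its last target. There are 200 camera calls.

## Task

Fit the loose sliding jaw to the whetstone holder: lower its T-bolt head into the rail's slot and slide it along so that it pushes the stone up square against the fixed jaw, bearing on the stone without ramming it. Then turn the knob clockwise, first until the bolt head stands square across under the slot's lips and on until it is firmly tight, by feel and without overtightening, and let go. Leave the other things on the worktop where they stand.

Things in the scene. Friction and masses are not known exactly. Their poses are not given: they have to be found in the camera images.
- rail: whetstone holder: aluminium T-slot rail 290 x 36 mm, its top 30 mm above the worktop, fixed. Origin: on the worktop under its middle; x runs along it to the end with the fixed jaw (50 mm wide, 15 mm high). A slot 13 mm wide runs its whole length along the middle of the top, over a channel 26 mm wide; lips 5 mm thick; channel floor 19 mm below the top
- slot (a point): point on the slot's centre line level with the rail's top, at rail x = -90 mm (the free side); axes as the rail. The jaw can be set on the rail clear of the stone with its bolt at rail x -90 to -120 mm
- fixed_face (a point): foot of the fixed jaw's clamping face, level with the rail's top (rail x = +125 mm); axes as the rail
- whetstone: grey two-layer whetstone 150 x 50 x 20 mm, about 0.36 kg, lying loose along the rail's top, 4 to 12 mm short of the fixed jaw. Origin: centre of its underside; x along its length to the fixed jaw; its ends are 75 mm either way
- stone (a point): centre of the whetstone, half-way up; axes as the whetstone
- jaw: sliding jaw: dark metal saddle, 0.3 kg with bolt and knob, standing on the worktop on its two skirts. Origin: on the bolt's axis, level with the skirts' underside; z up, x to its clamping face, which must face the stone. 56 mm long (x -22 to +34 mm), 50.6 mm wide. Skirts z 0 to 22 mm, astride the rail with 1.3 mm play a side; saddle z 22 to 38 mm, so on the rail the origin is 8 mm above the worktop
- jaw_mid (a point): on the bolt's axis, half-way up the saddle (30 mm above the jaw's origin); axes as the jaw. The jaw's flat sides are 50.6 mm apart in y; grip them here, or lift it by its knob
- jaw_face (a point): foot of the jaw's clamping face: 34 mm from the bolt's axis in jaw x, 22 mm above the jaw's origin; axes as the jaw
- tbolt: T-bolt (hammer head) that hangs through the sliding jaw between its skirts, with the knob on it. Origin and z as the jaw's. It turns with the knob at first, but only a quarter turn clockwise from in line with the jaw, where it stops
- head (a point): point on the bolt's axis near its head, 10 mm above the jaw's origin; x along the head, a bar 24 x 10.5 x 6 mm on an 8 mm shank. It starts along the jaw's x (goes down through the slot with 1.25 mm play a side); turned square it lies across under the lips. With the jaw on the rail the head's top is at first 1 to 4.4 mm (varies, not seen) below the lips' underside; its foot is never lower than 6 mm above the jaw's origin
- knob (a point): centre of the black bar knob (44 x 14 x 24 mm, x along the 44; grip over the 14), 60 mm above the jaw's origin on the bolt's axis; its first angle varies. Clockwise from above: carries the head a quarter turn (0.02 N m), then screws on at 0.12 N m, lifting the head 2 mm per rad till it meets the lips and the torque climbs 0.1 N m per rad: 0.21 is firmly tight, 0.26 too much. Its rubber core twists 0.5 rad per N m
- timer (a point): red egg timer, 61 mm across, 60 mm high, left of the rail: leave alone; its centre
- matches (a point): small matchbox 36 x 54 x 16 mm, in front near the worktop's edge: leave alone; its centre
- spoon (a point): teaspoon, 132 mm long, behind the gap between rail and sliding jaw: leave alone; its middle

How it is judged:
On the way, in this order (a step that is already met when the one before it is completed fails the run):
1. the bolt head is down in the slot below the lips, the jaw astride the rail (z of head in the frame of slot between -0.015 and -0.0095 m and y of head in the frame of slot between -0.003 and 0.003 m and x of head in the frame of slot between -0.05 and 0.05 m and angle between the x axis of jaw and the x axis of rail, either way round below 0.12 rad), for 0.1 s.
2. the stone is pushed up against the fixed jaw, the sliding jaw bearing on it (x of stone in the frame of fixed_face above -0.077 m and x of jaw_face in the frame of stone above -0.077 m and angle between the x axis of whetstone and the x axis of rail, either way round below 0.03 rad and z of stone in the frame of rail between 0.037 and 0.043 m), for 0.2 s.
At the end, for the whole second after the job is handed in: Stone within 2 mm of the fixed jaw and square to it (0.03 rad), sliding jaw flat on the rail (2 mm) and within 2 mm of the stone, bolt head square across the slot (within 0.15 rad), clamping up under the lips with 35 to 72 N, all at rest (all of step 1 and all of step 2 and z of jaw in the frame of rail between 0.006 and 0.01 m and angle between the x axis of head and the y axis of rail, either way round below 0.15 rad and contact force between tbolt and rail between 35 and 72 N and linear speed of each of whetstone, jaw below 0.01 m/s); the robot touches nothing.
It fails at once if the knob is overtightened, or the bolt rammed against the rail: over 72 N (contact force between tbolt and rail above 72 N).
It fails at once if the stone is rammed by the sliding jaw: over 40 N (contact force between jaw and whetstone above 40 N).
It fails at once if the stone falls off the rail (height (world z) of stone below 0.03 m).
It fails at once if the egg timer, the matchbox or the teaspoon is displaced by over 30 mm (distance of any of timer, matches, spoon from where it was at the start of the episode above 0.03 m).
It also fails if it takes over 72 s, if anything falls off the work surface, if the arm or the gripper's body presses on something with over 40 N, if the wrist force passes 120 N, or if a joint passes its speed limit or range.

## Working session

There is one attempt and no reset: what is moved stays moved. The work goes in short steps, Python scripts to look and compute and a tool call to move; the robot and the scene stay as the last step left them, time stands still between calls to the robot, and variables do not carry over. Pictures are saved under pics/ and viewed, at most 11 in all, crops included, and the job is handed in when it is done.

Besides the shell and the picture viewer there is one more tool, called after ">>>" as name(argument=value, ...), one argument or row to a line, values as JSON. play_rows: Moves the arm, as the interface text tells. Its arguments: {"type":"object","properties":{"plan":{"type":"array"}},"required":["plan"]}

```bash
mkdir -p pics; ls
python3 - <<'E'
from plant import *
import cv2,numpy as np
o=get_obs(); print({k:np.round(v,3) for k,v in o.items()})
for n in ["top","side","wrist"]:
    im=read_camera(n); cv2.imwrite(f"pics/{n}0.png",im[:,:,::-1]); c=camera_info(n)
    R=cv2.Rodrigues(np.array(c["rvec"],float))[0]; print(n,np.round(c["mtx"],1).tolist(),np.round(c["distortion"],3),-R.T@np.array(c["tvec"]).ravel(), R[2])
E
```

```text
pics
{'clock': np.float64(0.0), 'joints': array([-1.213,  0.125,  1.652, -0.   ,  1.367, -0.083]), 'dq': array([ 0.001,  0.   , -0.   ,  0.002,  0.001,  0.001]), 'joint_torque': array([ -0.   , -41.761, -35.993,   0.077,   0.049,  -0.   ]), 'tcp_pos': array([ 0.277, -0.587,  0.213]), 'eef_rot': array([-0.001,  0.976,  0.219, -0.   ]), 'wrist_force': array([ 0.522, -0.937, -0.016]), 'wrist_torque': array([ 0.006, -0.06 ,  0.072]), 'finger_force': np.float64(0.0), 'grip_width': np.float64(0.095)}
top [[413.7, 0.0, 280.0], [0.0, 413.7, 213.3], [0.0, 0.0, 1.0]] [-0.124  0.     0.     0.     0.   ] [ 0.41058284 -0.00289066  1.1801368 ] [ 0.05451996 -0.0313682  -0.99801984]
side [[484.2, 0.0, 285.9], [0.0, 484.2, 205.8], [0.0, 0.0, 1.0]] [0.006 0.    0.    0.    0.   ] [ 0.64154637 -0.92626163  0.53541923] [-0.14792253  0.88800544 -0.43539094]
wrist [[371.9, 0.0, 278.2], [0.0, 371.9, 206.6], [0.0, 0.0, 1.0]] [-0.028  0.     0.     0.     0.   ] [ 0.34553685 -0.55503194  0.38305061] [-0.24330435 -0.1139436  -0.96323406]
```

View pics/top0.png

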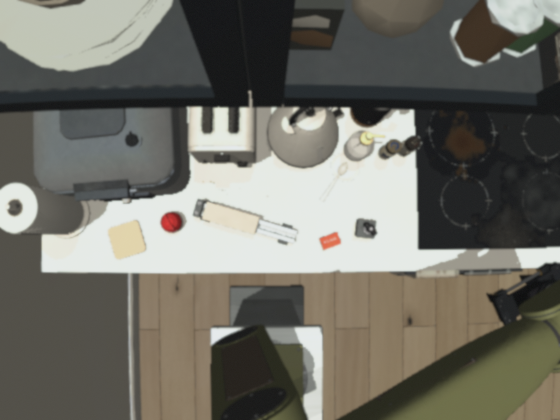

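View pics/side0.png

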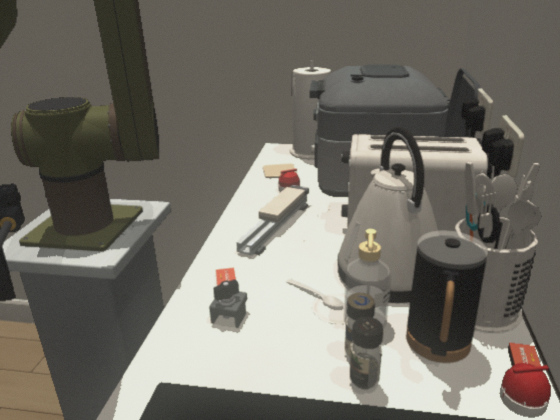

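Top view: rail from the fixed jaw at (200,208) to the free end (297,236), with the jaw at (366,229), matches (330,240), spoon (333,182) and timer (171,222). The side view agrees, with the jaw at (228,305).

```bash
cat > h.py <<'E'
from plant import *
import cv2,numpy as np
from scipy.spatial.transform import Rotation as Rn
def ray(c,px,z):
    p=cv2.undistortPoints(np.array(px,float).reshape(-1,1,2),np.array(c["mtx"]),np.array(c["distortion"])).reshape(-1,2)
    R=cv2.Rodrigues(np.array(c["rvec"],float))[0]; C=-R.T@np.array(c["tvec"],float).ravel()
    d=np.c_[p,np.ones(len(p))]@R
    z=np.broadcast_to(z,len(p)); return C+d*((z-C[2])/d[:,2])[:,None]
def proj(c,P):
    return cv2.projectPoints(np.array(P,float).reshape(-1,1,3),np.array(c["rvec"],float),np.array(c["tvec"],float),np.array(c["mtx"]),np.array(c["distortion"]))[0].reshape(-1,2)
def tool(o=None):
    o=o or get_obs(); q=o["eef_rot"]; return np.array(o["tcp_pos"]),Rn.from_quat([q[1],q[2],q[3],q[0]])
def move(pos,yaw=None):
    # print shift (0.1m units) and turn (2 rad units); yaw = world angle of the tool y axis (mod pi), tool down
    p,R=tool(); s=R.inv().apply(np.array(pos)-p)/0.1
    t=np.zeros(3)
    if yaw is not None:
        y=np.array([np.cos(yaw),np.sin(yaw),0]); 
        best=[]
        for sg in (1,-1):
            T=Rn.from_matrix(np.c_[np.cross(sg*y,[0,0,-1]),sg*y,[0,0,-1]]); best.append((R.inv()*T).as_rotvec())
        best.sort(key=np.linalg.norm); t=best[0]; print("alt turn",np.round(best[1]/2,3))
    print("shift",np.round(s,3),"turn",np.round(t/2,4))
E
python3 - <<'E'
from h import *
c=camera_info("top")
for n,px,z in [("railfix",(200,208),.03),("railfree",(297,236),.03),("jaw",(366,229),.06),("match",(330,240),.016),("timer",(171,222),.03)]: print(n,ray(c,px,z)[0].round(3))
j=ray(c,(366,229),.06)[0]; print("side jaw",proj(camera_info("side"),j))
move([j[0],j[1],.25],0.0)
E
```

```text
railfix [0.489 0.184 0.03 ]
railfree [ 0.41  -0.086  0.03 ]
jaw [ 0.428 -0.274  0.06 ]
match [ 0.398 -0.181  0.016]
timer [0.45  0.265 0.03 ]
side jaw [[226.16431642 285.45517272]]
alt turn [-1.000e-03  1.000e-03  1.006e+00]
shift [ 2.701 -2.195 -0.359] turn [-7.00e-04 -5.00e-04 -5.65e-01]
```

View pics/wrist0.png

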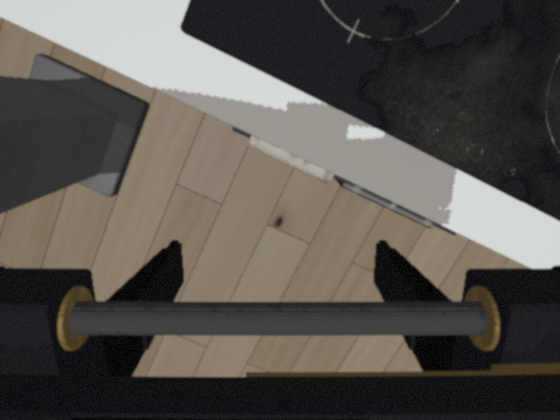

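The wrist camera sees the tool's +x side; its lower half is blocked by the gripper. I'll move it over the jaw.

>>> play_rows(
  plan=[
    [[0.5, -0.34, -0.18], [0, 0, 0], 1],
    [[1, -0.68, -0.36], [0, 0, 0], 1],
  ],
)

```text
clock: 0.4
tcp_pos: [0.3382, -0.4835, 0.2497]
eef_rot: [-0.001, 0.976, 0.218, -0.0]
wrist_force: [1.0, -0.1, 0.5]
grip_width: 0.0953
finger_force: 0.0
```

>>> play_rows(
  plan=[
    [[0.5, -0.34, 0], [0, 0, 0], 1],
    [[1, -0.68, 0], [0, 0, 0], 1],
  ],
)

```text
clock: 0.65
tcp_pos: [0.4002, -0.3788, 0.2505]
eef_rot: [0.0, 0.976, 0.218, 0.0]
wrist_force: [0.3, 0.5, 0.6]
grip_width: 0.095
finger_force: 0.0
```

>>> play_rows(
  plan=[
    [[0.46, -0.32, 0], [0, 0, -0.09], 1],
    [[0.46, -0.32, 0], [0, 0, -0.18], 1],
    [[0.46, -0.32, 0], [0, 0, -0.27], 1],
    [[0.46, -0.32, 0], [0, 0, -0.36], 1],
    [[0.46, -0.32, 0], [0, 0, -0.45], 1],
    [[0.46, -0.32, 0], [0, 0, -0.54], 1],
    [[0.46, -0.32, 0], [0, 0, -0.565], 1],
    [[0.46, -0.32, 0], [0, 0, -0.565], 1],
  ],
)

```text
clock: 1.65
tcp_pos: [0.4274, -0.3318, 0.25]
eef_rot: [-0.0, 0.707, 0.707, 0.0]
wrist_force: [0.4, -0.1, 0.2]
grip_width: 0.0954
finger_force: 0.0
```

Run:
```python
from h import *
o=get_obs(); print(o["clock"],np.round(o["joints"],3),np.round(o["tcp_pos"],4),np.round(tool(o)[1].as_matrix(),3).tolist())
c=camera_info("wrist"); im=read_camera("wrist"); cv2.imwrite("pics/w1.png",im[:,:,::-1])
import pickle; pickle.dump(c,open("w1.pkl","wb"))
```

```text
1.65 [-0.759 -0.138  1.852  0.     1.429 -0.759] [ 0.4274 -0.3318  0.25  ] [[0.001, 1.0, -0.0], [1.0, -0.001, 0.0], [0.0, -0.0, -1.0]]
```

View pics/w1.png

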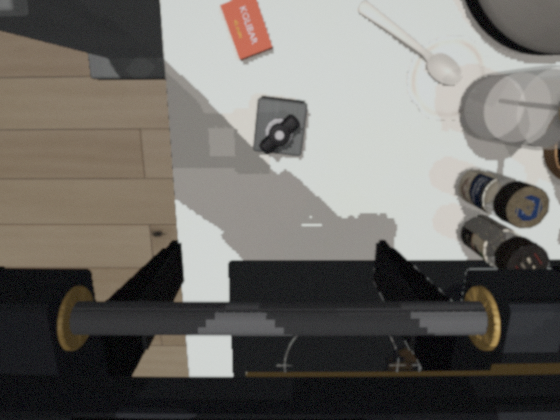

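The jaw shows at about (280,127), with its clamping end up (+y) and the knob tilted across it. Next: measure it from corners at z=38 mm, and the rail in the top view.

Run:
```python
from h import *
import pickle
c=pickle.load(open("w1.pkl","rb")); im=cv2.imread("pics/w1.png")
g=cv2.cvtColor(im,cv2.COLOR_BGR2GRAY)
x0,y0,x1,y1=235,80,330,175
print(g[90:165:6,245:318:4])
m=np.zeros_like(g); m[y0:y1,x0:x1]=(g[y0:y1,x0:x1]<95)*255
cs=max(cv2.findContours(m,0,1)[0],key=cv2.contourArea)
r=cv2.minAreaRect(cs); b=cv2.boxPoints(r); print(r,b.round(1).tolist())
P=ray(c,b,.038); print(P.round(4).tolist()); print("sides",np.linalg.norm(P-np.roll(P,1,0),axis=1),"mid",P.mean(0))
e=P-np.roll(P,1,0); print("angles",np.degrees(np.arctan2(e[:,1],e[:,0])))
# knob: darkest
k=(m>0)&(g<32); ys,xs=np.nonzero(k); print("knob",xs.mean(),ys.mean(),len(xs)); kc=cv2.minAreaRect(np.c_[xs,ys].astype(np.float32)); B=ray(c,cv2.boxPoints(kc),.072); e=B-np.roll(B,1,0); print(B.mean(0),np.linalg.norm(e,axis=1),np.degrees(np.arctan2(e[:,1],e[:,0])))
```

```text
[[209 210 210 210 210 211 211 210 211 209 211 210 210 211 210 211 211 210
  210]
 [211 210 206 203 154 115 148 167 186 195 206 208 209 210 210 209 210 210
  210]
 [210 206 205 159 112 117 117 113 115 108 104  97  87  79  65 160 211 210
  210]
 [206 206 205 136 116 117 117 114 119 115 114 114 114 112 113 102 207 211
  211]
 [204 204 204 106 107 107 105 105 107 103 104  78  96 111 114  96 167 211
  211]
 [206 205 202 101 104 109 108 163 170 152  30  57  51  58 113 109 202 211
  211]
 [204 205 201 100 105 109 162  66  58  53  48  49  45  36 105 123 203 210
  211]
 [205 206 190 104 106 134  94  60 163 167  47  37  58  70  98 150 211 212
  211]
 [197 204 178 103 104  46  41  50 160 157  41  76  94 110 100 157 210 210
  209]
 [128 163 149 103  39  54  45  37  41  34  63  71 102 113  98 180 211 210
  210]
 [126 128 112  87  66  28  27  31  54  80 101 107 108 109 108 189 211 212
  211]
 [127 130 130 130 193 204 174 153 144 147 152 144 136 132 146 210 211 211
  210]
 [127 129 128 126 128 147 205 210 199 210 211 211 210 211 212 212 210 212
  211]]
((280.2735900878906, 137.79246520996094), (26.906124114990234, 52.15365219116211), 42.51044845581055) [[252.6999969482422, 147.89999389648438], [288.0, 109.5], [307.79998779296875, 127.69999694824219], [272.6000061035156, 166.10000610351562]]
[[0.4014, -0.3003, 0.038], [0.4371, -0.2622, 0.038], [0.4572, -0.28, 0.038], [0.4215, -0.319, 0.038]]
sides [0.02752227 0.0522026  0.02681174 0.05285838] mid [ 0.42929881 -0.29037696  0.038     ]
angles [ 137.09470426   46.80210269  -41.50644077 -132.41542085]
knob 274.55 143.575 40
[ 0.42681333 -0.28526998  0.072     ] [0.01242796 0.03617493 0.01219445 0.03641042] [ 134.74546705   44.42054179  -44.14534522 -135.20630464]
```

Run:
```python
from h import *
import pickle
c=pickle.load(open("w1.pkl","rb")); im=cv2.imread("pics/w1.png")
g=cv2.cvtColor(im,cv2.COLOR_BGR2GRAY)
def rect(m,z):
    cs=max(cv2.findContours(m,0,1)[0],key=cv2.contourArea)
    b=cv2.boxPoints(cv2.minAreaRect(cs)); P=ray(c,b,z); e=P-np.roll(P,1,0)
    print(b.round(1).tolist(),"\n mid",P.mean(0).round(4),"len",np.linalg.norm(e,axis=1).round(4),"ang",np.degrees(np.arctan2(e[:,1],e[:,0])).round(1))
m=np.zeros_like(g); m[80:175,235:330]=(g[80:175,235:330]<124)*255
m=cv2.morphologyEx(m,cv2.MORPH_OPEN,np.ones((7,7))); rect(m,.038)
m=np.zeros_like(g); m[100:160,240:306]=(g[100:160,240:306]<85)*255
m=cv2.morphologyEx(m,cv2.MORPH_OPEN,np.ones((3,3))); rect(m,.072)
move([.43,-.285,.07],np.radians(-6))
c=camera_info("top"); t=cv2.imread("pics/top0.png")
cv2.imwrite("pics/railtop.png",cv2.resize(t[190:255,185:385],None,fx=4,fy=4,interpolation=cv2.INTER_CUBIC))
```

```text
[[252.5, 151.6999969482422], [258.70001220703125, 95.4000015258789], [307.8999938964844, 100.9000015258789], [301.6000061035156, 157.1999969482422]] 
 mid [ 0.4294 -0.2792  0.038 ] len [0.0507 0.0559 0.0488 0.0561] ang [173.6  82.6  -6.1 -95.4]
[[255.6999969482422, 146.39999389648438], [286.3999938964844, 109.5], [307.0, 126.5999984741211], [276.20001220703125, 163.5]] 
 mid [ 0.4301 -0.2861  0.072 ] len [0.0249 0.0437 0.0243 0.0442] ang [ 139.9   49.5  -38.9 -129.7]
alt turn [ 0.    -0.    -1.519]
shift [0.468 0.026 1.8  ] turn [-0.0002 -0.0002  0.0519]
```

View pics/railtop.png

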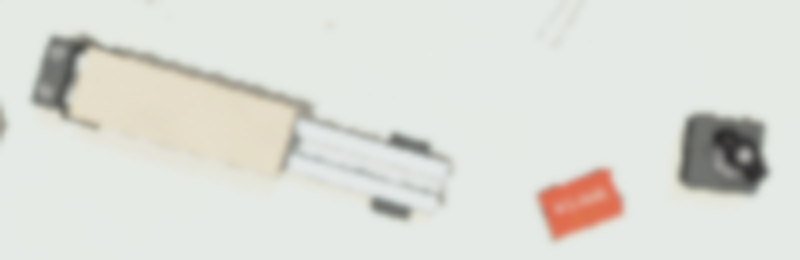

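Jaw sizes check (50 x 56 mm): bolt at (0.429,-0.285), jaw x at 84°. The crop shows the rail, with the free end at about (447,180), the slot along its middle and two rubber feet near that end. Now descending to grip the sides.

>>> play_rows(
  plan=[
    [[0.25, 0.015, 0.5], [0, 0, 0.052], 1],
    [[0.47, 0.015, 1], [0, 0, 0.052], 1],
    [[0.47, 0.015, 1], [0, 0, 0.052], 1],
  ],
)

```text
clock: 2.08
tcp_pos: [0.4261, -0.2818, 0.1454]
eef_rot: [-0.005, 0.743, 0.67, -0.001]
wrist_force: [0.3, -0.4, -0.0]
grip_width: 0.095
finger_force: 0.0
```

>>> play_rows(
  plan=[
    [[0, 0, 0.5], [0, 0, 0], 1],
    [[0, 0, 0.9], [0, 0, 0], 1],
  ],
)

```text
clock: 2.33
tcp_pos: [0.4309, -0.2872, 0.0624]
eef_rot: [0.003, 0.743, 0.669, 0.0]
wrist_force: [0.6, -0.5, -0.5]
grip_width: 0.0949
finger_force: 0.0
```

>>> play_rows(
  plan=[
    [[0, 0, 0.25], [0, 0, 0], 1],
    [[0, 0, 0.46], [0, 0, 0], 1],
    [[0, 0, 0.46], [0, 0, 0], 1],
  ],
)

```text
clock: 2.7
tcp_pos: [0.4296, -0.2862, 0.0152]
eef_rot: [0.0, 0.743, 0.669, -0.0]
wrist_force: [-0.8, 0.2, 0.8]
grip_width: 0.0955
finger_force: 0.0
```

>>> play_rows(
  plan=[
    [[0, 0, 0], [0, 0, 0], 0.45],
    [[0, 0, 0], [0, 0, 0], 0.45],
    [[0, 0, 0], [0, 0, 0], 0.45],
    [[0, 0, 0], [0, 0, 0], 0.45],
    [[0, 0, 0], [0, 0, 0], 0.45],
  ],
)

```text
clock: 3.32
tcp_pos: [0.4288, -0.2849, 0.0144]
eef_rot: [-0.0, 0.743, 0.669, -0.0]
wrist_force: [-2.9, 0.5, 4.0]
grip_width: 0.0504
finger_force: 8.3
```

>>> play_rows(
  plan=[
    [[0, 0, 0], [0, 0, 0], 0.0],
    [[0, 0, 0], [0, 0, 0], 0.0],
    [[0, 0, -0.2], [0, 0, 0], 0.0],
    [[0, 0, -0.5], [0, 0, 0], 0.0],
    [[0, 0, -1], [0, 0, 0], 0.0],
  ],
)

```text
clock: 3.95
tcp_pos: [0.4271, -0.2832, 0.1119]
eef_rot: [-0.003, 0.743, 0.669, -0.0]
wrist_force: [0.5, -1.2, -2.8]
grip_width: 0.0506
finger_force: 30.0
```

>>> play_rows(
  plan=[
    [[0.3, -0.1, -0.1], [0, 0, 0], 0.0],
    [[0.6, -0.2, -0.2], [0, 0, 0], 0.0],
    [[0.9, -0.25, -0.3], [0, 0, 0], 0.0],
  ],
)

```text
clock: 4.32
tcp_pos: [0.4125, -0.1915, 0.1433]
eef_rot: [-0.001, 0.743, 0.669, -0.0]
wrist_force: [0.6, -0.5, -3.2]
grip_width: 0.0505
finger_force: 30.0
```

>>> play_rows(
  plan=[
    [[0.3, -0.1, -0.1], [0, 0, 0.03], 0.0],
    [[0.6, -0.2, -0.2], [0, 0, 0.06], 0.0],
    [[0.8, -0.25, -0.2], [0, 0, 0.087], 0.0],
    [[0.8, -0.25, -0.2], [0, 0, 0.087], 0.0],
    [[0.8, -0.25, -0.2], [0, 0, 0.087], 0.0],
  ],
)

```text
clock: 4.95
tcp_pos: [0.3967, -0.1108, 0.1636]
eef_rot: [-0.0, 0.798, 0.603, -0.0]
wrist_force: [0.5, -1.0, -2.8]
grip_width: 0.0506
finger_force: 30.0
```

Run:
```python
from h import *
import pickle
o=get_obs(); print(o["clock"],np.round(o["joints"],3),np.round(o["tcp_pos"],4),np.round(tool(o)[1].as_matrix(),3).tolist(),o["grip_width"],o["finger_force"])
c=camera_info("wrist"); im=read_camera("wrist"); cv2.imwrite("pics/w2.png",im[:,:,::-1]); pickle.dump(c,open("w2.pkl","wb"))
im=read_camera("side"); cv2.imwrite("pics/s2.png",im[:,:,::-1])
```

```text
4.95 [-0.403 -0.404  2.209 -0.     1.338 -0.125] [ 0.3967 -0.1108  0.1636] [[0.274, 0.962, -0.001], [0.962, -0.274, 0.0], [-0.0, -0.001, -1.0]] 0.050564252040638476 29.967865347862244
```

View pics/w2.png

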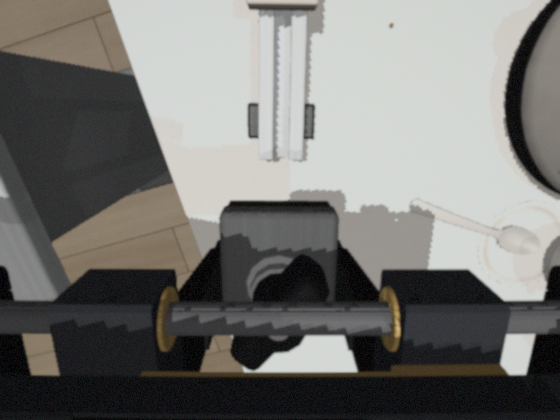

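The held jaw is at (222–337,205), with the rail ahead of it: slot around column 283 and rail edges at about 258 and 308. Next: measure the slot lines.

Run:
```python
from h import *
g=cv2.cvtColor(cv2.imread("pics/w2.png"),cv2.COLOR_BGR2GRAY)
np.set_printoptions(linewidth=260)
for r in range(15,164,12): print(r,g[r,250:322:1])
for r in (205,215,225): print(r,g[r,212:350:3])
print(g[192:216,280])
```

```text
15 [207 206 206 206 207 206 206 203 190 168 156 158 163 166 170 180 181 174 155 146 146 149 151 143 129 125 128 126 129 129 132 134 134 130 129 130 127 127 129 124 127 133 143 158 165 163 151 144 143 145 151 155 157 163 169 172 159 145 145 147 147 146 149 146
 147 146 148 147 148 148 145 147]
27 [210 207 206 207 207 206 206 206 203 202 208 211 212 212 211 211 210 212 211 212 212 210 202 183 155 145 145 151 171 194 205 209 207 196 178 173 183 187 193 197 194 192 200 207 210 210 209 211 210 211 211 211 208 207 205 194 170 150 146 147 146 145 146 149
 147 145 148 147 147 147 146 149]
39 [210 208 206 207 208 207 207 207 202 202 209 211 212 213 212 212 211 212 213 213 212 209 200 178 150 139 145 149 160 186 205 213 214 214 212 210 208 207 208 203 195 192 201 208 211 210 211 211 211 210 210 210 210 208 204 191 168 152 149 159 182 201 210 213
 214 213 214 213 213 214 213 212]
51 [209 208 208 206 207 207 207 207 205 203 208 212 212 212 212 211 212 213 213 212 211 210 199 178 152 143 152 174 197 210 213 214 213 211 211 210 208 207 205 204 197 197 206 210 209 210 211 211 211 212 211 210 209 20
[... 2694 characters left out ...]
214 215 214 214 214 215 214 214]
205 [209 208 209 208 196 131  22  29  24  23  20  22  19  25  12  17  24  20  19  22  24  20  25  25  22  20  16  18  17  17  19  23  23  29  14  18  24  21  21  59 134 148 149 147 163 214]
215 [214 213 206  94  90  95  93  87  90  88  91  93  90  89  89  87  94  98  92  87  92  91  94  91  85  88  87  87  86  88  89  88  86  86  84  86  89  88  86  86  86  76 124 150 149 150]
225 [147 152 135  89  98 101 102 101 102 101 104 101 103 101 105 102 101 105 104 103 101 100  99 101 103 101 100  99 101 101 102  97 101 100 100 100 101 104 101 100  98  83 112 149 148 148]
[209 209 208 209 209 208 207 196 160  96  41  21  11  18  28  39  41  45  44  54  60  77  86  91]
```

```bash
cat > m2.py <<'E'
from h import *
import pickle
c=pickle.load(open("w2.pkl","rb"))
L=ray(c,[(282,27),(280.6,147),(280.5,158.5)],.03); d=L[0]-L[1]; print(L.round(4),"ang",np.degrees(np.arctan2(d[1],d[0])))
W=ray(c,[(258.8,87),(304,87),(272.9,87),(290,87)],.03); print("width",np.linalg.norm(W[0]-W[1]),np.linalg.norm(W[2]-W[3]))
p,R=tool(); print(p)
zt=p[2]+.008+.019-.0  # saddle top: TCP+~.0236
for zt in (p[2]+.0236,):
    J=ray(c,[(221.5,212),(337,212)],zt); print("jaw edge z",zt,J.round(4),"len",np.linalg.norm(J[1]-J[0]),"normal ang",np.degrees(np.arctan2(*(J[0]-J[1])[[1,0]]))+0)
    print("in tool",R.inv().apply(J-p).round(4))
E
python3 m2.py
python3 - <<'E'
import cv2
g=cv2.cvtColor(cv2.imread("pics/w2.png"),6)
print([ (r,g[r-6:r+14:1,c].tolist()) for c,r in((240,208),(320,208))]); print(g[150:170,265],g[150:170,296])
print(g[212,216:228],g[212,328:345],g[240,212:226],g[240,328:345])
im=cv2.imread("pics/s2.png"); cv2.imwrite("pics/s2c.png",cv2.resize(im[130:330,180:400],None,fx=3,fy=3))
E
```

```text
[[ 0.4351  0.0144  0.03  ]
 [ 0.4097 -0.0716  0.03  ]
 [ 0.4071 -0.0805  0.03  ]] ang 73.53617331808378
width 0.035178411032770786 0.013307551475605979
[ 0.39685863 -0.1111618   0.16387448]
jaw edge z 0.18747448145610104 [[ 0.3832 -0.0726  0.1875]
 [ 0.4285 -0.0855  0.1875]] len 0.047150709987508366 normal ang 164.1036183987009
in tool [[ 0.0333 -0.0237 -0.0236]
 [ 0.0333  0.0234 -0.0236]]
[(208, [29, 18, 17, 23, 33, 41, 39, 40, 46, 56, 68, 77, 88, 87, 90, 95, 98, 101, 101, 103]), (208, [37, 21, 16, 24, 26, 35, 40, 43, 42, 50, 62, 74, 81, 89, 92, 93, 95, 99, 100, 100])]
[212 209 203 200 200 200 200 200 193 187 194 204 206 207 209 210 209 209
 209 209] [206 202 198 199 199 200 200 199 194 183 178 198 212 214 214 215 215 215
 214 215]
[209 209 208 203 185 145  93  68  66  69  66  60] [ 60  57  56  58  59  57  58  75 108 133 145 150 147 150 151 152 159] [150 149 151 148 139 119  94  71  52  44  48  53  53  55] [101 103 100  98  98  89  82  78  69  68  79 102 128 144 149 149 150]
```

View pics/s2c.png

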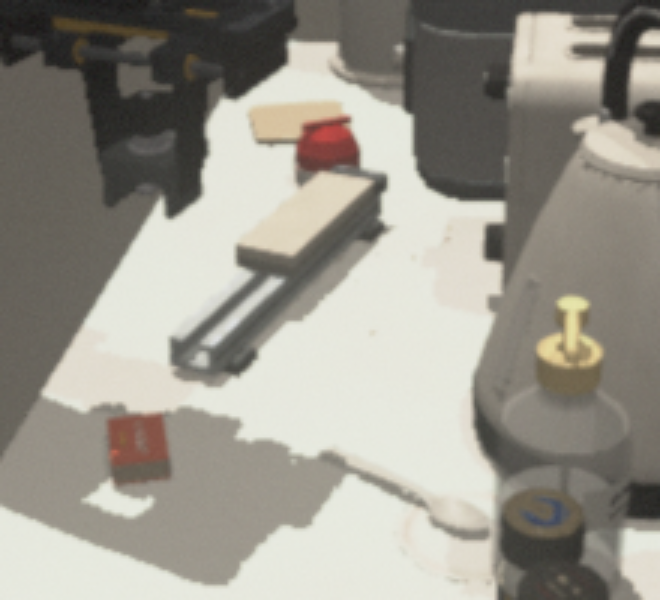

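The side view agrees: rail fixed, stone on it, jaw held to the left. Slot line: free end (0.4071,-0.0805), angle 73.5°, with widths 35.2 and 13.3 mm as they should be. Moving above rail x ≈ -105.

>>> play_rows(
  plan=[
    [[0.35, 0.01, 0.3], [0, 0, 0.005], 0.0],
    [[0.72, 0.02, 0.6], [0, 0, 0.005], 0.0],
    [[0.72, 0.02, 0.9], [0, 0, 0.005], 0.0],
    [[0.72, 0.02, 1.0], [0, 0, 0.005], 0.0],
    [[0.72, 0.02, 1.0], [0, 0, 0.005], 0.0],
    [[0.72, 0.02, 1.0], [0, 0, 0.005], 0.0],
  ],
)

```text
clock: 5.8
tcp_pos: [0.4198, -0.0427, 0.0658]
eef_rot: [0.001, 0.802, 0.598, 0.001]
wrist_force: [-0.6, 0.2, -4.1]
grip_width: 0.0505
finger_force: 30.0
```

Run:
```python
from h import *
import pickle
o=get_obs(); p,R=tool(o); print(o["clock"],p.round(4),np.round(R.as_matrix()[:,0],4))
c=camera_info("wrist"); im=read_camera("wrist"); cv2.imwrite("pics/w3.png",im[:,:,::-1]); pickle.dump(c,open("w3.pkl","wb"))
s=read_camera("side"); cv2.imwrite("pics/s3.png",s[:,:,::-1])
x=R.as_matrix()[:,0]; print("ang",np.degrees(np.arctan2(x[1],x[0])))
a=np.array([.4071,-.0805]);n=np.radians(73.54);u=np.array([np.cos(n),np.sin(n)]);v=np.array([-u[1],u[0]])
print("rail x",-.145+(p[:2]-a)@u,"rail y",(p[:2]-a)@v)
```

```text
5.8 [ 0.4198 -0.0427  0.0658] [2.851e-01 9.585e-01 2.000e-04]
ang 73.43641362822115
rail x -0.10520118081818006 rail y -0.0014543744814987346
```

View pics/w3.png

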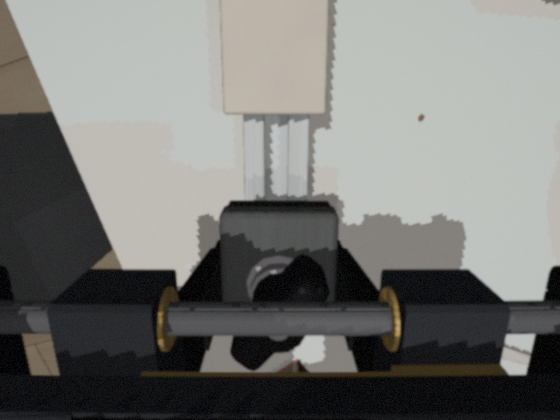

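The jaw is over the rail with the stone ahead (near end at row 112). The slot shows between rows 115 and 195, near columns 265–290.

Run:
```python
from h import *
import pickle
np.set_printoptions(linewidth=260)
g=cv2.cvtColor(cv2.imread("pics/w3.png"),6)
for r in range(124,197,18): print(r,g[r-1:r+2,238:314].mean(0).astype(int))
c=pickle.load(open("w3.pkl","rb")); p,R=tool()
J=ray(c,[(221.5,212),(337,212)],p[2]+.0236); print(R.inv().apply(J-p).round(4))
```

```text
124 [187 188 187 185 178 172 176 183 184 185 185 185 186 184 184 184 183 182 182 184 184 184 183 182 172 150 125 119 126 126 127 128 133 140 149 154 161 168 170 157 135 121 118 120 123 128 135 139 143 145 151 169 180 182 182 182 180 180 181 181 182 184 185 185
 186 187 188 187 184 176 158 136 129 128 128 128]
142 [187 187 187 185 179 174 176 183 185 185 184 185 186 185 184 185 184 184 186 185 185 185 185 182 173 153 131 123 124 125 128 130 138 150 171 187 192 194 194 194 191 188 185 183 183 183 182 181 178 171 164 172 181 182 182 182 182 183 183 182 184 184 184 186
 185 187 187 186 182 173 152 131 128 130 133 139]
160 [187 187 187 186 186 180 176 180 184 184 184 185 187 185 184 184 184 184 186 185 186 185 184 182 174 158 134 122 122 125 126 127 134 153 175 187 192 193 194 191 188 185 182 181 181 181 181 179 177 172 169 175 180 181 182 182 183 183 183 183 183 184 185 186
 185 185 185 183 177 163 142 130 129 130 131 142]
178 [188 187 187 187 185 175 165 169 179 184 181 181 182 181 177 174 173 172 173 174 174 174 172 170 165 149 127 109 106 106 108 113 129 153 171 177 179 181 181 181 183 182 182 179 179 179 179 176 170 162 162 166 170 170 171 171 171 171 172 171 173 174 176 178
 178 180 183 181 171 146 119 112 112 113 123 146]
196 [187 188 187 187 187 185 179 174 177 178 174 174 177 176 173 170 165 154 129 115 123 138 149 150 142 126 107 100 101 104 107 105 107 107 106 108 108 111 115 128 135 133 127 120 117 115 111 108 106 109 123 127 125 117 114 114 119 132 145 152 152 148 140 136
 128 120 116 113 115 116 113 114 113 116 125 132]
[[ 0.0329 -0.0234 -0.0237]
 [ 0.0328  0.0238 -0.0235]]
```

Run:
```python
from h import *
import pickle
c=pickle.load(open("w3.pkl","rb")); p,R=tool()
L=ray(c,[(275.7,142),(275.45,178)],.03); W=ray(c,[(263,142),(288.4,142),(243,142),(308.3,142)],.03)
print("slot in tool",R.inv().apply(L-p).round(4),np.linalg.norm(W[0]-W[1]),np.linalg.norm(W[2]-W[3]))
S=ray(c,[(223,112),(325,112)],.05); print("stone end in tool",R.inv().apply(S-p).round(4))
```

```text
slot in tool [[ 0.0552 -0.0015  0.0358]
 [ 0.0352 -0.0017  0.0358]] 0.013887684662275095 0.03570962726947099
stone end in tool [[ 0.0716 -0.0269  0.0158]
 [ 0.0716  0.0225  0.0159]]
```

Slot centre lies 1.6 mm off in tool y and the jaw about 0.1 mm the other way. I'll correct by -1.7 mm and lower in small steps.

>>> play_rows(
  plan=[
    [[0, -0.017, 0.05], [0, 0, 0], 0.0],
    [[0, -0.017, 0.15], [0, 0, 0], 0.0],
    [[0, -0.017, 0.2], [0, 0, 0], 0.0],
    [[0, -0.017, 0.23], [0, 0, 0], 0.0],
    [[0, -0.017, 0.25], [0, 0, 0], 0.0],
    [[0, -0.017, 0.25], [0, 0, 0], 0.0],
  ],
)

```text
clock: 6.65
tcp_pos: [0.4172, -0.0415, 0.039]
eef_rot: [0.0, 0.801, 0.598, 0.0]
wrist_force: [1.2, -0.6, -2.4]
grip_width: 0.0507
finger_force: 30.0
```

>>> play_rows(
  plan=[
    [[0, 0, 0.02], [0, 0, 0], 0.0],
    [[0, 0, 0.04], [0, 0, 0], 0.0],
    [[0, 0, 0.06], [0, 0, 0], 0.0],
    [[0, 0, 0.06], [0, 0, 0], 0.0],
  ],
)

```text
clock: 7.15
tcp_pos: [0.4172, -0.0416, 0.0331]
eef_rot: [0.0, 0.801, 0.598, 0.0]
wrist_force: [3.2, -1.1, -5.3]
grip_width: 0.0502
finger_force: 30.0
```

>>> play_rows(
  plan=[
    [[0, 0.003, 0.02], [0, 0, 0], 0.0],
    [[0, 0.003, 0.04], [0, 0, 0], 0.0],
    [[0, 0.003, 0.06], [0, 0, 0], 0.0],
    [[0, 0.003, 0.08], [0, 0, 0], 0.0],
    [[0, 0.003, 0.08], [0, 0, 0], 0.0],
  ],
)

```text
clock: 7.78
tcp_pos: [0.4172, -0.0416, 0.025]
eef_rot: [-0.0, 0.801, 0.598, -0.0]
wrist_force: [3.0, 0.1, -4.9]
grip_width: 0.0504
finger_force: 30.0
```

>>> play_rows(
  plan=[
    [[0, 0, 0.01], [0, 0, 0], 0.0],
    [[0, 0, 0.018], [0, 0, 0], 0.0],
    [[0, 0, 0.018], [0, 0, 0], 0.0],
  ],
)

```text
clock: 8.15
tcp_pos: [0.4173, -0.0415, 0.0239]
eef_rot: [-0.0, 0.801, 0.598, -0.0]
wrist_force: [-1.2, 0.9, 1.9]
grip_width: 0.0505
finger_force: 30.0
```

>>> play_rows(
  plan=[
    [[0, 0, 0.005], [0, 0, 0], 0.0],
    [[0, 0, 0.01], [0, 0, 0], 0.0],
    [[0, 0, 0.01], [0, 0, 0], 0.0],
  ],
)

```text
clock: 8.52
tcp_pos: [0.4173, -0.0416, 0.0238]
eef_rot: [-0.001, 0.801, 0.598, -0.0]
wrist_force: [-4.1, 0.9, 9.9]
grip_width: 0.0507
finger_force: 29.9
```

Seated: contact at about the expected height. Unload slightly, then slide towards the stone.

>>> play_rows(
  plan=[
    [[0, 0, -0.012], [0, 0, 0], 0.0],
    [[0.05, 0, -0.012], [0, 0, 0], 0.0],
    [[0.1, 0, -0.012], [0, 0, 0], 0.0],
    [[0.15, 0, -0.012], [0, 0, 0], 0.0],
    [[0.2, 0, -0.012], [0, 0, 0], 0.0],
    [[0.25, 0, -0.012], [0, 0, 0], 0.0],
    [[0.3, 0, -0.012], [0, 0, 0], 0.0],
    [[0.3, 0, -0.012], [0, 0, 0], 0.0],
  ],
)

```text
clock: 9.52
tcp_pos: [0.4261, -0.0121, 0.0235]
eef_rot: [-0.0, 0.801, 0.598, 0.001]
wrist_force: [3.0, 0.2, -4.3]
grip_width: 0.0503
finger_force: 30.0
```

>>> play_rows(
  plan=[
    [[0.03, 0, 0], [0, 0, 0], 0.0],
    [[0.06, 0, 0], [0, 0, 0], 0.0],
    [[0.08, 0, 0], [0, 0, 0], 0.0],
    [[0.1, 0, 0], [0, 0, 0], 0.0],
    [[0.11, 0, 0], [0, 0, 0], 0.0],
    [[0.12, 0, 0], [0, 0, 0], 0.0],
    [[0.12, 0, 0], [0, 0, 0], 0.0],
  ],
)

```text
clock: 10.4
tcp_pos: [0.4293, -0.0015, 0.0238]
eef_rot: [0.0, 0.801, 0.598, -0.0]
wrist_force: [1.9, -4.8, -3.4]
grip_width: 0.0505
finger_force: 30.0
```

Run:
```python
from h import *
import pickle
c=camera_info("wrist"); im=read_camera("wrist"); cv2.imwrite("pics/w4.png",im[:,:,::-1]); pickle.dump(c,open("w4.pkl","wb"))
t=read_camera("top"); 
a=im[0:220,180:390,::-1]; b=cv2.resize(np.ascontiguousarray(t[190:255,185:310,::-1]),(0,0),fx=3.2,fy=3.2)
a=cv2.resize(np.ascontiguousarray(a),(0,0),fx=1.8,fy=1.8)
cv=np.zeros((max(a.shape[0],b.shape[0]),a.shape[1]+b.shape[1],3),np.uint8); cv[:a.shape[0],:a.shape[1]]=a; cv[:b.shape[0],a.shape[1]:]=b; cv2.imwrite("pics/c4.png",cv); print(cv.shape)
```

```text
(396, 778, 3)
```

View pics/c4.png

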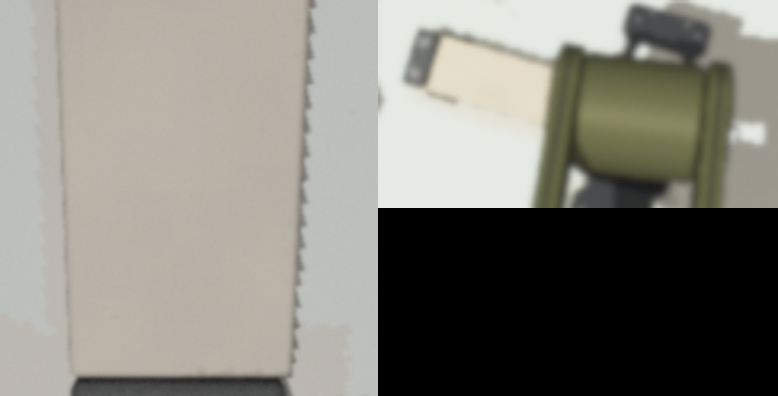

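The jaw now touches the stone squarely (about 5 N resisting), with a small gap possibly left at the fixed jaw. Creeping forward.

>>> play_rows(
  plan=[
    [[0.01, 0, 0], [0, 0, 0], 0.0],
    [[0.02, 0, 0], [0, 0, 0], 0.0],
    [[0.02, 0, 0], [0, 0, 0], 0.0],
  ],
)

```text
clock: 10.88
tcp_pos: [0.4299, 0.0004, 0.0237]
eef_rot: [0.0, 0.801, 0.598, -0.0]
wrist_force: [2.7, -4.0, -3.6]
grip_width: 0.0502
finger_force: 30.0
```

>>> play_rows(
  plan=[
    [[0.01, 0, 0], [0, 0, 0], 0.0],
    [[0.02, 0, 0], [0, 0, 0], 0.0],
    [[0.02, 0, 0], [0, 0, 0], 0.0],
  ],
)

```text
clock: 11.25
tcp_pos: [0.43, 0.0007, 0.0238]
eef_rot: [0.001, 0.801, 0.599, -0.002]
wrist_force: [-0.6, -12.4, -0.6]
grip_width: 0.0504
finger_force: 30.0
```

>>> play_rows(
  plan=[
    [[0.01, 0, 0], [0, 0, 0], 0.0],
    [[0.02, 0, 0], [0, 0, 0], 0.0],
    [[0.02, 0, 0], [0, 0, 0], 0.0],
  ],
)

```text
clock: 11.62
tcp_pos: [0.43, 0.0008, 0.0239]
eef_rot: [0.002, 0.801, 0.599, -0.004]
wrist_force: [-3.6, -20.6, 1.0]
grip_width: 0.0507
finger_force: 30.0
```

The stone is up against the fixed jaw (20 N, stalled; bolt at about rail x -60 as expected). Ease off and release.

>>> play_rows(
  plan=[
    [[-0.015, 0, -0.0], [0, 0, 0], 0.0],
    [[-0.03, 0, 0], [0, 0, 0], 0.0],
    [[-0.033, 0, 0], [0, 0, 0], 0.0],
    [[-0.033, 0, 0], [0, 0, 0], 0.6],
    [[-0.033, 0, 0], [0, 0, 0], 0.75],
    [[-0.033, 0, 0], [0, 0, 0], 0.9],
    [[-0.033, 0, 0], [0, 0, 0], 0.9],
    [[-0.033, 0, 0], [0, 0, 0], 0.9],
  ],
)

```text
clock: 12.62
tcp_pos: [0.43, 0.0014, 0.0238]
eef_rot: [-0.0, 0.801, 0.598, 0.0]
wrist_force: [-0.1, 0.5, 0.0]
grip_width: 0.0845
finger_force: 0.0
```

>>> play_rows(
  plan=[
    [[0, 0, -0.3], [0, 0, 0], 0.9],
    [[0, 0, -0.7], [0, 0, 0], 0.9],
    [[-0.3, 0, -1], [0, 0, 0], 0.9],
    [[-0.5, 0, -1], [0, 0, 0], 0.9],
    [[-0.5, 0, -1], [0, 0, 0], 0.9],
    [[-0.5, 0, -1], [0, 0, 0], 0.9],
  ],
)

```text
clock: 13.38
tcp_pos: [0.4155, -0.0462, 0.1232]
eef_rot: [-0.001, 0.801, 0.598, -0.0]
wrist_force: [0.6, 0.0, -0.4]
grip_width: 0.0858
finger_force: 0.0
```

Run:
```python
from h import *
import pickle
o=get_obs(); p,R=tool(o); print(o["clock"],p.round(4),np.round(R.as_matrix()[:,0],4),o["joints"].round(3))
c=camera_info("wrist"); im=read_camera("wrist"); cv2.imwrite("pics/w5.png",im[:,:,::-1]); pickle.dump(c,open("w5.pkl","wb"))
```

```text
13.375 [ 0.4155 -0.0462  0.1232] [2.842e-01 9.588e-01 4.000e-04] [-0.24  -0.347  2.238  0.     1.251  0.048]
```

View pics/w5.png

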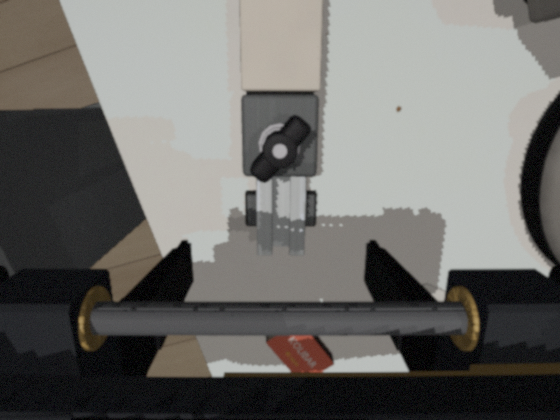

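The jaw sits straight on the rail against the stone, with the knob at about (280,150) tilted up-right. Measure its centre and angle.

Run:
```python
from h import *
import pickle
c=pickle.load(open("w5.pkl","rb")); g=cv2.cvtColor(cv2.imread("pics/w5.png"),6); p,R=tool()
m=np.zeros_like(g); m[105:190,246:317]=(g[105:190,246:317]<70)*255
m=cv2.morphologyEx(m,cv2.MORPH_OPEN,np.ones((5,5)))
cs=max(cv2.findContours(m,0,1)[0],key=cv2.contourArea); b=cv2.boxPoints(cv2.minAreaRect(cs))
P=ray(c,b,.08); e=P-np.roll(P,1,0); print(b.round(1).tolist(),P.mean(0).round(4),np.linalg.norm(e,axis=1).round(4),np.degrees(np.arctan2(e[:,1],e[:,0])).round(1))
h=ray(c,[(280,151)],.08)[0]; print("hub",h)
T=ray(c,[(243.5,120),(318,120),(243.5,165),(317,165)],.046);print(T.round(4).tolist())
print("TCP target from expected:",np.array([.43,.0008])-.0007*R.as_matrix()[:2,0])
```

```text
[[246.1999969482422, 171.6999969482422], [284.70001220703125, 107.4000015258789], [320.8999938964844, 129.10000610351562], [282.3999938964844, 193.39999389648438]] [4.32e-01 3.00e-04 8.00e-02] [0.0246 0.0423 0.0236 0.0429] [ 131.9   41.9  -46.6 -136.6]
hub [0.43027978 0.00097507 0.08      ]
[[0.4123, 0.0228, 0.046], [0.4585, 0.0091, 0.046], [0.4032, -0.0052, 0.046], [0.4503, -0.0191, 0.046]]
TCP target from expected: [4.29801473e-01 1.28742197e-04]
```

>>> play_rows(
  plan=[
    [[0.25, 0, 0], [0, 0, -0.09], 0.42],
    [[0.49, 0, 0], [0, 0, -0.18], 0.42],
    [[0.49, 0, 0], [0, 0, -0.27], 0.42],
    [[0.49, 0, 0], [0, 0, -0.36], 0.42],
    [[0.49, 0, 0], [0, 0, -0.45], 0.42],
    [[0.49, 0, 0], [0, 0, -0.54], 0.42],
    [[0.49, 0, 0], [0, 0, -0.63], 0.42],
    [[0.49, 0, 0], [0, 0, -0.72], 0.42],
    [[0.49, 0, 0], [0, 0, -0.81], 0.42],
    [[0.49, 0, 0], [0, 0, -0.9], 0.42],
  ],
)

```text
clock: 14.68
tcp_pos: [0.4294, 0.0011, 0.123]
eef_rot: [-0.001, 0.026, 1.0, 0.0]
wrist_force: [0.5, -0.9, 0.9]
grip_width: 0.0398
finger_force: 0.0
```

>>> play_rows(
  plan=[
    [[0, 0, 0], [0, 0, -0.09], 0.42],
    [[0, 0, 0], [0, 0, -0.18], 0.42],
    [[0, 0, 0], [0, 0, -0.27], 0.42],
    [[0, 0, 0], [0, 0, -0.36], 0.42],
    [[0, 0, 0], [0, 0, -0.378], 0.42],
    [[0, 0, 0], [0, 0, -0.378], 0.42],
    [[0, 0, 0], [0, 0, -0.378], 0.42],
  ],
)

```text
clock: 15.55
tcp_pos: [0.4296, 0.0005, 0.1236]
eef_rot: [-0.0, -0.341, 0.94, 0.0]
wrist_force: [1.0, 0.5, 0.3]
grip_width: 0.0398
finger_force: 0.0
```

Run:
```python
from h import *
T=[]
for i in range(6): read_camera("side"); o=get_obs(); T.append(np.r_[o["wrist_torque"],o["joint_torque"][5],o["wrist_force"]])
p,R=tool(o); x=R.as_matrix()[:,0]; print(o["clock"],p.round(4),np.degrees(np.arctan2(x[1],x[0])),o["joints"].round(3),o["grip_width"])
print(np.mean(T,0).round(4),np.std(T,0).round(4)); move([.43,.0005,.055],np.radians(40+90))
```

```text
15.85 [4.297e-01 3.000e-04 1.238e-01] -140.0755564743588 [-0.124 -0.316  2.214  0.     1.243 -2.392] 0.039776121956804175
[ 0.1435 -0.1198 -0.0039  0.0058 -0.2402  0.1477  0.1613] [0.0193 0.0267 0.0268 0.0023 0.2927 0.3901 0.3064]
alt turn [0.   0.   1.57]
shift [-0.003 -0.     0.688] turn [-0.      0.     -0.0007]
```

>>> play_rows(
  plan=[
    [[0, 0, 0.3], [0, 0, 0], 0.42],
    [[0, 0, 0.55], [0, 0, 0], 0.42],
    [[0, 0, 0.69], [0, 0, 0], 0.42],
    [[0, 0, 0.69], [0, 0, 0], 0.42],
    [[0, 0, 0.69], [0, 0, 0], 0.2],
    [[0, 0, 0.69], [0, 0, 0], 0.1],
    [[0, 0, 0.69], [0, 0, 0], 0.0],
    [[0, 0, 0.69], [0, 0, 0], 0.0],
    [[0, 0, 0.69], [0, 0, 0], 0.0],
  ],
)

```text
clock: 16.98
tcp_pos: [0.4305, 0.0006, 0.0562]
eef_rot: [0.001, -0.341, 0.94, 0.0]
wrist_force: [-0.8, 2.1, 6.0]
grip_width: 0.0144
finger_force: 31.5
```

```bash
cat > feel.py <<'E'
from h import *
import sys
T=[]
for i in range(int(sys.argv[1]) if len(sys.argv)>1 else 4): read_camera("side"); o=get_obs(); T.append(np.r_[o["wrist_torque"][2],o["joint_torque"][5],o["wrist_force"]])
p,R=tool(o); x=R.as_matrix()[:,0]; print(o["clock"],p.round(4),"ang",np.degrees(np.arctan2(x[1],x[0])).round(2),"j6",o["joints"][5].round(3),"w",o["grip_width"].round(4),"ff",o["finger_force"].round(1),"z",R.as_matrix()[:,2].round(3))
print("tz,j6t,F",np.mean(T,0).round(4))
E
python3 feel.py
```

```text
Traceback (most recent call last):
  File "feel.py", line 5, in <module>
    p,R=tool(o); x=R.as_matrix()[:,0]; print(o["clock"],p.round(4),"ang",np.degrees(np.arctan2(x[1],x[0])).round(2),"j6",o["joints"][5].round(3),"w",o["grip_width"].round(4),"ff",o["finger_force"].round(1),"z",R.as_matrix()[:,2].round(3))
                                                                                                                                                     ^^^^^^^^^^^^^^^^^^^^^
AttributeError: 'float' object has no attribute 'round'
```

>>> play_rows(
  plan=[
    [[0, 0, 0], [0, 0, 0.06], 0.0],
    [[0, 0, 0], [0, 0, 0.14], 0.0],
    [[0, 0, 0], [0, 0, 0.22], 0.0],
    [[0, 0, 0], [0, 0, 0.3], 0.0],
    [[0, 0, 0], [0, 0, 0.38], 0.0],
    [[0, 0, 0], [0, 0, 0.46], 0.0],
    [[0, 0, 0], [0, 0, 0.54], 0.0],
    [[0, 0, 0], [0, 0, 0.62], 0.0],
    [[0, 0, 0], [0, 0, 0.7], 0.0],
    [[0, 0, 0], [0, 0, 0.7], 0.0],
  ],
)

```text
clock: 18.42
tcp_pos: [0.4308, 0.0002, 0.0562]
eef_rot: [0.001, 0.344, 0.939, 0.0]
wrist_force: [-0.8, -0.1, 4.6]
grip_width: 0.0139
finger_force: 31.3
```

```bash
sed -i 's/o\["grip_width"\].round(4)/round(float(o["grip_width"]),4)/;s/o\["finger_force"\].round(1)/round(float(o["finger_force"]),1)/' feel.py; python3 feel.py
```

```text
18.625 [4.309e-01 2.000e-04 5.620e-02] ang 139.79 j6 -0.993 w 0.0134 ff 31.3 z [ 0.002 -0.    -1.   ]
tz,j6t,F [-0.0131 -0.0074 -1.0155  0.7104  5.7336]
```

>>> play_rows(
  plan=[
    [[0, 0, 0], [0, 0, 0.05], 0.0],
    [[0, 0, 0], [0, 0, 0.1], 0.0],
    [[0, 0, 0], [0, 0, 0.15], 0.0],
    [[0, 0, 0], [0, 0, 0.2], 0.0],
    [[0, 0, 0], [0, 0, 0.2], 0.0],
  ],
)

```text
clock: 19.25
tcp_pos: [0.4308, 0.0002, 0.0562]
eef_rot: [0.001, 0.524, 0.852, 0.0]
wrist_force: [-0.9, 0.1, 5.5]
grip_width: 0.0138
finger_force: 31.3
```

```bash
python3 feel.py
```

```text
19.45 [4.308e-01 2.000e-04 5.620e-02] ang 116.9 j6 -0.594 w 0.0139 ff 31.3 z [ 0.002 -0.    -1.   ]
tz,j6t,F [ 0.0635  0.082  -0.9597  0.877   5.5887]
```

>>> play_rows(
  plan=[
    [[0, 0, 0], [0, 0, 0.05], 0.0],
    [[0, 0, 0], [0, 0, 0.1], 0.0],
    [[0, 0, 0], [0, 0, 0.1], 0.0],
  ],
)

```text
clock: 19.82
tcp_pos: [0.4308, 0.0002, 0.0562]
eef_rot: [0.001, 0.606, 0.796, 0.0]
wrist_force: [-0.9, 0.0, 6.1]
grip_width: 0.0139
finger_force: 31.3
```

```bash
python3 feel.py 3
```

```text
19.975 [4.308e-01 2.000e-04 5.620e-02] ang 105.44 j6 -0.394 w 0.0138 ff 31.3 z [ 0.002 -0.    -1.   ]
tz,j6t,F [ 0.069   0.0858 -1.1679  0.8454  5.321 ]
```

>>> play_rows(
  plan=[
    [[0, 0, 0], [0, 0, 0.05], 0.0],
    [[0, 0, 0], [0, 0, 0.1], 0.0],
    [[0, 0, 0], [0, 0, 0.1], 0.0],
  ],
)

```text
clock: 20.35
tcp_pos: [0.4307, 0.0002, 0.0562]
eef_rot: [0.001, 0.682, 0.731, 0.001]
wrist_force: [-0.7, 0.3, 5.6]
grip_width: 0.014
finger_force: 31.3
```

```bash
python3 feel.py 3
```

```text
20.5 [4.307e-01 2.000e-04 5.620e-02] ang 93.98 j6 -0.194 w 0.0137 ff 31.3 z [ 0.002 -0.    -1.   ]
tz,j6t,F [ 0.0703  0.0846 -1.1792  0.7359  6.2346]
```

Steady running torque (0.085 raw, i.e. 0.12 with bias). Carrying on in 0.2 rad steps until it climbs.

>>> play_rows(
  plan=[
    [[0, 0, 0], [0, 0, 0.05], 0.0],
    [[0, 0, 0], [0, 0, 0.1], 0.0],
    [[0, 0, 0], [0, 0, 0.1], 0.0],
  ],
)

```text
clock: 20.88
tcp_pos: [0.4307, 0.0002, 0.0562]
eef_rot: [0.001, 0.752, 0.659, 0.001]
wrist_force: [-1.5, 0.7, 6.4]
grip_width: 0.0137
finger_force: 31.3
```

```bash
python3 feel.py 3
```

```text
21.025 [4.307e-01 1.000e-04 5.620e-02] ang 82.52 j6 0.006 w 0.0136 ff 31.3 z [ 0.002 -0.    -1.   ]
tz,j6t,F [ 0.0682  0.0845 -1.1258  0.3594  5.8456]
```

>>> play_rows(
  plan=[
    [[0, 0, 0], [0, 0, 0.05], 0.0],
    [[0, 0, 0], [0, 0, 0.1], 0.0],
    [[0, 0, 0], [0, 0, 0.1], 0.0],
  ],
)

```text
clock: 21.4
tcp_pos: [0.4307, 0.0002, 0.0562]
eef_rot: [0.001, 0.814, 0.581, 0.001]
wrist_force: [-1.4, 0.6, 5.7]
grip_width: 0.0137
finger_force: 31.3
```

```bash
python3 feel.py 3
```

```text
21.55 [4.307e-01 2.000e-04 5.620e-02] ang 71.06 j6 0.206 w 0.0136 ff 31.3 z [ 0.002 -0.    -1.   ]
tz,j6t,F [ 0.0802  0.0843 -1.1097 -0.0265  5.9157]
```

>>> play_rows(
  plan=[
    [[0, 0, 0], [0, 0, 0.05], 0.0],
    [[0, 0, 0], [0, 0, 0.1], 0.0],
    [[0, 0, 0], [0, 0, 0.1], 0.0],
  ],
)

```text
clock: 21.92
tcp_pos: [0.4306, 0.0002, 0.0562]
eef_rot: [0.001, 0.868, 0.497, 0.001]
wrist_force: [-2.6, 0.0, 6.9]
grip_width: 0.0139
finger_force: 31.3
```

```bash
python3 feel.py 3
```

```text
22.075 [4.307e-01 2.000e-04 5.620e-02] ang 59.6 j6 0.406 w 0.0144 ff 31.3 z [ 0.002 -0.    -1.   ]
tz,j6t,F [ 0.0793  0.0837 -1.1921  0.0917  6.7112]
```

>>> play_rows(
  plan=[
    [[0, 0, 0], [0, 0, 0.05], 0.0],
    [[0, 0, 0], [0, 0, 0.1], 0.0],
    [[0, 0, 0], [0, 0, 0.1], 0.0],
  ],
)

```text
clock: 22.45
tcp_pos: [0.4306, 0.0002, 0.0562]
eef_rot: [0.001, 0.913, 0.408, 0.001]
wrist_force: [-2.2, 1.0, 6.1]
grip_width: 0.014
finger_force: 31.4
```

```bash
python3 feel.py 3
```

```text
22.6 [4.306e-01 2.000e-04 5.620e-02] ang 48.14 j6 0.606 w 0.0137 ff 31.4 z [ 0.002 -0.    -1.   ]
tz,j6t,F [ 6.0100e-02  8.3100e-02 -1.4706e+00 -6.0000e-03  6.0609e+00]
```

>>> play_rows(
  plan=[
    [[0, 0, 0], [0, 0, 0.05], 0.0],
    [[0, 0, 0], [0, 0, 0.1], 0.0],
    [[0, 0, 0], [0, 0, 0.1], 0.0],
  ],
)

```text
clock: 22.98
tcp_pos: [0.4306, 0.0002, 0.0562]
eef_rot: [0.0, 0.949, 0.314, 0.001]
wrist_force: [-1.3, 0.9, 6.1]
grip_width: 0.0139
finger_force: 31.4
```

```bash
python3 feel.py 3
```

```text
23.125 [4.306e-01 2.000e-04 5.620e-02] ang 36.68 j6 0.806 w 0.0142 ff 31.4 z [ 0.002 -0.    -1.   ]
tz,j6t,F [ 0.0651  0.0833 -1.8172  0.3279  6.3312]
```

>>> play_rows(
  plan=[
    [[0, 0, 0], [0, 0, 0.05], 0.0],
    [[0, 0, 0], [0, 0, 0.1], 0.0],
    [[0, 0, 0], [0, 0, 0.1], 0.0],
  ],
)

```text
clock: 23.5
tcp_pos: [0.4306, 0.0002, 0.0561]
eef_rot: [0.0, 0.976, 0.218, 0.001]
wrist_force: [-1.3, 1.3, 5.6]
grip_width: 0.0136
finger_force: 31.3
```

```bash
python3 feel.py 3
```

```text
23.65 [4.306e-01 3.000e-04 5.620e-02] ang 25.23 j6 1.006 w 0.0135 ff 31.3 z [ 0.002 -0.    -1.   ]
tz,j6t,F [ 0.0301  0.0936 -1.7993  0.3383  6.1842]
```

Torque has begun to climb. Continuing towards about 0.173 raw.

>>> play_rows(
  plan=[
    [[0, 0, 0], [0, 0, 0.05], 0.0],
    [[0, 0, 0], [0, 0, 0.1], 0.0],
    [[0, 0, 0], [0, 0, 0.1], 0.0],
  ],
)

```text
clock: 24.02
tcp_pos: [0.4306, 0.0003, 0.0561]
eef_rot: [0.0, 0.993, 0.12, 0.001]
wrist_force: [-1.8, 0.6, 6.5]
grip_width: 0.0139
finger_force: 31.2
```

```bash
python3 feel.py 3
```

```text
24.175 [4.306e-01 3.000e-04 5.610e-02] ang 13.77 j6 1.206 w 0.0139 ff 31.2 z [ 0.002 -0.    -1.   ]
tz,j6t,F [ 0.1183  0.1131 -1.6401  0.8596  6.1808]
```

>>> play_rows(
  plan=[
    [[0, 0, 0], [0, 0, 0.05], 0.0],
    [[0, 0, 0], [0, 0, 0.1], 0.0],
    [[0, 0, 0], [0, 0, 0.1], 0.0],
  ],
)

```text
clock: 24.55
tcp_pos: [0.4306, 0.0003, 0.0561]
eef_rot: [0.0, 1.0, 0.02, 0.001]
wrist_force: [-1.3, 1.3, 5.5]
grip_width: 0.0137
finger_force: 31.1
```

```bash
python3 feel.py 3
```

```text
24.7 [4.306e-01 3.000e-04 5.610e-02] ang 2.31 j6 1.406 w 0.0138 ff 31.1 z [ 0.002 -0.    -1.   ]
tz,j6t,F [ 0.1173  0.1347 -1.5881  0.8549  5.3572]
```

>>> play_rows(
  plan=[
    [[0, 0, 0], [0, 0, 0.05], 0.0],
    [[0, 0, 0], [0, 0, 0.1], 0.0],
    [[0, 0, 0], [0, 0, 0.1], 0.0],
  ],
)

```text
clock: 25.08
tcp_pos: [0.4306, 0.0003, 0.056]
eef_rot: [-0.0, 0.997, -0.08, 0.001]
wrist_force: [-1.6, 1.3, 6.4]
grip_width: 0.0137
finger_force: 31.0
```

```bash
python3 feel.py 3
```

```text
25.225 [4.305e-01 3.000e-04 5.600e-02] ang -9.15 j6 1.606 w 0.0141 ff 31.0 z [ 0.002 -0.    -1.   ]
tz,j6t,F [ 0.1704  0.153  -0.946   0.6125  4.999 ]
```

>>> play_rows(
  plan=[
    [[0, 0, 0], [0, 0, 0.04], 0.0],
    [[0, 0, 0], [0, 0, 0.08], 0.0],
    [[0, 0, 0], [0, 0, 0.08], 0.0],
  ],
)

```text
clock: 25.6
tcp_pos: [0.4306, 0.0004, 0.056]
eef_rot: [-0.0, 0.987, -0.159, 0.001]
wrist_force: [-0.5, 1.2, 4.7]
grip_width: 0.0138
finger_force: 31.0
```

```bash
python3 feel.py 4
```

```text
25.8 [4.306e-01 3.000e-04 5.600e-02] ang -18.31 j6 1.766 w 0.0137 ff 31.0 z [ 0.002 -0.    -1.   ]
tz,j6t,F [ 0.1538  0.1675 -0.9018  1.0994  5.5319]
```

>>> play_rows(
  plan=[
    [[0, 0, 0], [0, 0, 0.025], 0.0],
    [[0, 0, 0], [0, 0, 0.025], 0.0],
    [[0, 0, 0], [0, 0, 0.025], 0.0],
  ],
)

```text
clock: 26.18
tcp_pos: [0.4305, 0.0004, 0.0559]
eef_rot: [-0.0, 0.983, -0.184, 0.001]
wrist_force: [-1.0, 1.6, 5.6]
grip_width: 0.0139
finger_force: 31.1
```

```bash
python3 feel.py 4
```

```text
26.375 [4.306e-01 4.000e-04 5.600e-02] ang -21.16 j6 1.816 w 0.0134 ff 31.1 z [ 0.002 -0.    -1.   ]
tz,j6t,F [ 0.1539  0.1674 -0.8559  0.9928  5.133 ]
```

>>> play_rows(
  plan=[
    [[0, 0, 0], [0, 0, 0], 0.42],
    [[0, 0, 0], [0, 0, 0], 0.42],
    [[0, 0, 0], [0, 0, 0], 0.42],
    [[0, 0, 0], [0, 0, 0], 0.42],
    [[0, 0, -0.4], [0, 0, 0], 0.42],
    [[0, 0, -0.9], [0, 0, 0], 0.42],
    [[-0.8, 0, -0.9], [0, 0, 0], 0.42],
    [[-0.8, 0, -0.9], [0, 0, 0], 0.42],
    [[-0.8, 0, -0.9], [0, 0, 0], 0.42],
  ],
)

```text
clock: 27.5
tcp_pos: [0.3545, 0.0296, 0.1444]
eef_rot: [-0.0, 0.983, -0.184, 0.0]
wrist_force: [0.4, -0.4, -0.7]
grip_width: 0.0401
finger_force: 0.0
```

```bash
python3 feel.py 1
python3 - <<'E'
from h import *
w=read_camera("wrist");t=read_camera("top")[190:255,185:310]
t=cv2.resize(t,(375,195)); v=np.zeros((420,750,3),np.uint8); v[:195,375:]=t; v[:281,:375]=cv2.resize(w,(375,281)); 
s=read_camera("side")[170:270,220:330]; v[195:420,400:647]=cv2.resize(s,(247,225)); cv2.imwrite("pics/end.png",v[:,:,::-1])
E
```

```text
27.55 [0.3553 0.0294 0.1447] ang -21.24 j6 1.873 w 0.04 ff 0.0 z [ 0.001 -0.    -1.   ]
tz,j6t,F [0.0016 0.0056 0.296  0.1255 0.518 ]
```

View pics/end.png

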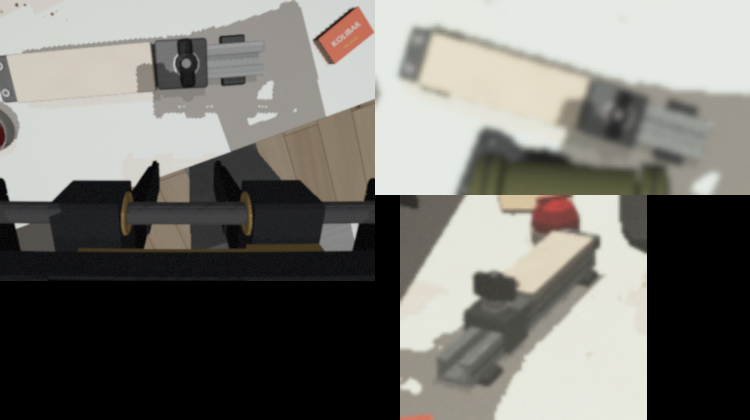

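The last view shows the knob tightened, the jaw square against the stone, the stone against the fixed jaw, and the gripper clear. The torque rise of about 0.085 over running gives roughly 0.205 N m. Handing in.

```bash
python3 -c "
from plant import *
print(hand_in())"
```

```text
the job is handed in; nothing more can be done
None
```

The sliding jaw is on the rail and bears on the stone, which is up against the fixed jaw. I tightened the knob to about 0.205 N m by feel (firmly tight is 0.21), let go, and handed the job in at about 28 s of the 72 s; hand-in returned no verdict.

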